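# Full stroke of the bottle-top dispenser over the cup

### The arm

A 6-joint arm with a two-finger parallel gripper is mounted at the origin on a cart in front of the work surface, level with it; the furniture and walls round the work are solid. World frame = base frame: x ahead of the robot, y to its left, z up, the work surface at z = 0. Lengths are in m, angles in rad, forces in N, time in s.
With the tool pointing down it reaches from about 0.325 to 0.775 m from the base axis. Payload 5.5 kg.
Tool frame: the origin (TCP) lies at the very end of the fingers, on their centre line; the grasp point (between the pads) lies 19 mm behind it; z points along the fingers, y is the line along which they close (so a half turn about z gives the same grasp; the last joint's range is limited). The gripper opens to 85 mm and grips with 20 to 120 N. Pads are 22 mm wide; open, the fingers measure 114 mm over their backs; the gripper's body (76 mm by 85 mm) begins 54 mm behind the grasp point. The pads swing forward as they close: fully open they stand 13 mm farther back than shut.
Start: joints at [-1.165, 0.091, 1.231, -0, 1.82, -0.057], TCP at [0.268, -0.537, 0.231] pointing down, gripper open.
Joint ranges: [-2.87, 2.87], [-0.86, 2.18], [0.17, 2.46], [-1.51, 4.65], [0.06, 2.69], [-2.65, 2.65]. Speed limits (rad/s): [2.57, 2.57, 3.01, 3.14, 3.14, 3.14].

### API

Orientations are given as a 3x3 rotation matrix whose columns are the frame's x, y, z axes.
In Python, from cell import arm gives the robot as it stands.
- The arm moves only by the shell command python3 -m crank 'ROWS'. ROWS is JSON, a list of rows, each an object of numbers: "x", "y", "z": the shift along the world's x, y, z in m; "turn": the turn about the world's z in rad; "fingers": the opening in per cent of the stroke, from 0 (shut) to 100 (fully open). In form: [{"x": .., "y": .., "z": .., "turn": .., "fingers": ..}, ...]. A call has 1 to 8 rows; each row shifts and turns the commanded pose from where the row before left it; what a row does not reach is not made up. A row lasts 1/8 s, in which the tool goes at most 62.5 mm and 10.7 degrees, less where a joint would pass 70% of its speed; a pose out of reach is approached as far as the arm can. A call with a gripper value outside its range is refused whole. The fingers move at their own pace and stop on an object; the grip force is fixed at half the most. Time passes only in rows, so rows that do not move let the fingers close. It gives the time, the measured TCP pose, the force, the opening and the grip force at its end, in the units of the state.
- arm.observe(): the state, without advancing time (a new reading comes with each control period).
- arm.capture(name): name is "side" or "top"; returns the picture (384x512x3 uint8, red, green, blue); there is no depth.
- arm.get_calibration(name): a dict with "intrinsics" (3x3 intrinsics, pixels), "extrinsics" (4x4, takes a point from camera to world coordinates). Camera axes: x right, y down, z forward; pixel columns grow to the right and rows downward; lengths in m; the calibration is good to about 2 mm. A picture is of the moment at which its call begins. get_calibration takes no time and is no camera call.
- arm.job_done(): hands the job in; it is judged then, once.
Trained networks look in the newest picture that a camera, given by its name, has taken for a name from the list of things; names that differ only in an ending like _2 or _b are one class to them, and where a whole thing is asked for, a point or a joint stands for the part that bears it (a point fixed in the world has none). Each returns a list of dicts, best first, with "conf" (0 to 1); they miss things now and then, are a little off and sometimes report something else, mostly with a low value. They report only what shows in the picture. A call takes as long as a camera call.
- arm.spot_in(camera, name): "centre" ([column, row] in pixels, amid what is visible of it).
The state is a dict: "time": time; "q": joint angles; "joint_vel": joint speeds; "joint_torque": joint torques, N m; "ee_pos": TCP position; "orientation": TCP orientation; "ft_force": force on the tool from outside, world axes, zero at the start; "torque": the same for the moment, N m; "opening": opening from 0.0 (shut) to 1.0 (fully open); "gripper_force": force on a finger pad.
Only numpy, scipy, OpenCV 4.12 (cv2) and the standard library are available. Lean on these libraries where they do the work, as an engineer would, in place of code of your own. Each camera call takes 0.05 s, during which the arm holds its last target. There are 200 camera calls.

### The job

Two identical bottle-top dispensers stand on the bench; one has the clear plastic cup under its spout, the other a white weighing boat. Give the one over the cup a full stroke: push its plunger cap down past the soft first stop to the firm second stop, hold it there for a moment, then let it rise fully and take the hand away. Do not work the other dispenser, and leave the cup standing where it is.

Things in the scene. Friction and masses are not known exactly. Their poses are not given: they have to be found in the camera images.
- dispenser_a_top (a point): Centre of the top of the plunger cap to press, on the dispenser over the cup: flat round white cap, 44 mm wide, 18 mm thick, top 246 mm above the bench when up. It moves with the cap, straight down: 10 mm of soft spring (1.5 to 4 N) to the first stop; about 10 N to pass it; then 8 mm of stiff travel (10 to 18 N) to the firm second stop, 18 mm down. It springs back when let go.
- dispenser_a: That dispenser, fixed to the bench; origin at the centre of its underside, z up. Round steel foot 110 mm wide, 8 mm thick; white bottle 71 mm wide; grey collar; white barrel 36 mm wide, top at 205 mm; cap above it. A thin spout leaves the barrel 180 mm up, reaches 90 mm out along the body's -x and turns down to end 118 mm above the bench, over the cup.
- dispenser_b_top (a point): Centre of the top of the plunger cap on the other dispenser, identical in every way, which has a square white weighing boat (76 mm wide, 15 mm high) under its spout instead. Not to be pressed.
- cup_centre (a point): Centre, half-way up, of the loose clear plastic cup (76 mm wide, 86 mm tall, open at the top) that stands on the bench under the spout of the dispenser to press, about 97 mm from that dispenser's axis. To stay where it is.

How it is judged:
On the way:
1. the cap of the dispenser over the cup is pushed past the first stop and held near the second (at least 14 of its 18 mm down, for 0.3 s) (distance of dispenser_a_top from where it was at the start of the episode above 0.014 m), for 0.3 s.
At the end, for the whole second after the job is handed in: After the stroke both plunger caps are fully up (within 2 mm of where they started), and the cup stands upright within 20 mm of where it stood (distance of each of dispenser_a_top, dispenser_b_top from where it was at the start of the episode below 0.002 m and distance of cup_centre from where it was at the start of the episode below 0.02 m and angle between cup_centre's own z axis and vertical below 0.17 rad); the robot touches nothing.
It fails at once if the other dispenser's cap is pushed down more than 5 mm (distance of dispenser_b_top from where it was at the start of the episode above 0.005 m).
It fails at once if the cup is shoved more than 30 mm or knocked over (distance of cup_centre from where it was at the start of the episode above 0.03 m or angle between cup_centre's own z axis and vertical above 0.5 rad).
It also fails if it takes over 32 s, if anything falls off the work surface, if the arm or the gripper's body presses on something with over 40 N, if the wrist force passes 120 N, or if a joint passes its speed limit or range.

## Working session

There is one attempt and no reset: what is moved stays moved. The work goes in short steps, Python scripts to look and compute and a shell command to move; the robot and the scene stay as the last step left them, time stands still between calls to the robot, and variables do not carry over. Pictures are saved under pics/ and viewed, at most 10 in all, crops included, and the job is handed in when it is done.

```bash
mkdir -p pics
python3 - <<'E'
from cell import arm
import cv2
for c in("side","top"):
    im=arm.capture(c); cv2.imwrite(f"pics/{c}0.png",im[:,:,::-1])
    for n in("dispenser_a_top","dispenser_a","cup_centre"):
        print(c,n,[(d["centre"],round(d["conf"],2)) for d in arm.spot_in(c,n)])
    k=arm.get_calibration(c);print(k["intrinsics"],k["extrinsics"])
E
```

```text
side dispenser_a_top [([237.9, 154.9], 0.74)]
side dispenser_a [([237.9, 200.9], 0.88)]
side cup_centre [([269.5, 222.8], 0.81)]
[[350.52254256   0.         262.00279057]
 [  0.         350.52254256 191.40437199]
 [  0.           0.           1.        ]] [[-0.9825224  -0.07486599  0.1704254   0.33422986]
 [-0.1861187   0.37989867 -0.90611083  0.77346002]
 [ 0.0030925  -0.92199354 -0.38719292  0.50238707]
 [ 0.          0.          0.          1.        ]]
top dispenser_a_top [([312.6, 165.3], 0.72)]
top dispenser_a [([307.5, 177.4], 0.66), ([297.7, 208.9], 0.19)]
top cup_centre [([294.8, 208.4], 0.83)]
[[377.42300484   0.         262.68773244]
 [  0.         377.42300484 199.46212482]
 [  0.           0.           1.        ]] [[ 0.00494297 -0.99160325  0.12922288  0.36431903]
 [-0.99989868 -0.00317604  0.013876    0.01075628]
 [-0.01334907 -0.12927837 -0.99151848  1.14146639]
 [ 0.          0.          0.          1.        ]]
```

View pics/side0.png

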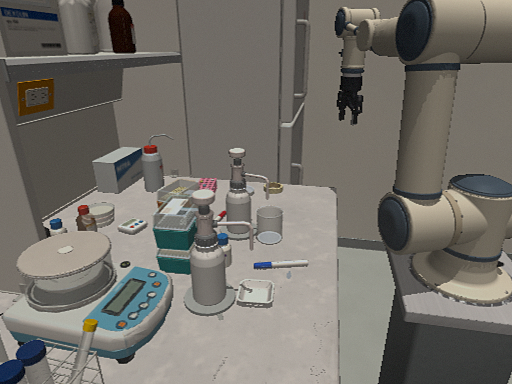

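View pics/top0.png

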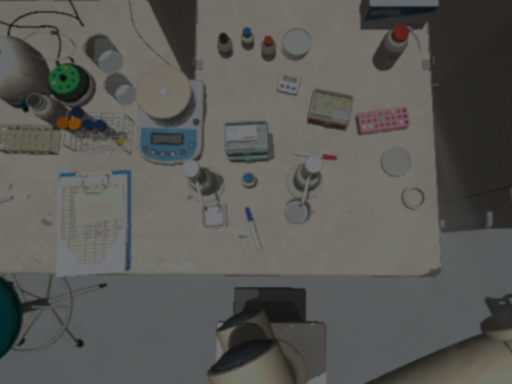

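The side view shows the far dispenser (cap near (237,153)) with the cup at (269,222), and the near one (cap near (204,197)) with the boat at (255,292). In the top view the target cap is near (313,164) with the cup at (296,210). The other cap is near (190,170) with the boat at (214,215). The networks' detections fit the right dispenser.

```bash
cat > h.py <<'E'
from cell import arm
import numpy as np
def ray(c,p):
    k=arm.get_calibration(c);E=np.array(k["extrinsics"])
    return E[:3,3],E[:3,:3]@np.linalg.inv(k["intrinsics"])@[*p,1]
def atz(c,p,z):
    o,d=ray(c,p);return (o+d*(z-o[2])/d[2]).round(4)
E
python3 - <<'E'
from h import *
print("A top",atz("top",(312.6,165.3),.243),"side",atz("side",(237.9,154.9),.237))
print("B top",atz("top",(190,170),.243),"side",atz("side",(204,200),.237))
print("cup",atz("top",(294.8,208.4),.043),atz("side",(269.5,222.8),.043))
s=arm.observe();print(s["time"],s["ee_pos"],s["orientation"],s["ft_force"])
E
```

```text
A top [ 0.5654 -0.0973  0.243 ] side [ 0.5581 -0.0762  0.237 ]
B top [0.5531 0.2005 0.243 ] side [0.5484 0.2133 0.237 ]
cup [ 0.4814 -0.0679  0.043 ] [ 0.4738 -0.0834  0.043 ]
0.4 [ 0.26787756 -0.53686167  0.23112337] [[ 8.94799444e-01  4.46468310e-01 -6.47871990e-05]
 [ 4.46468311e-01 -8.94799410e-01  2.52131852e-04]
 [ 5.45973342e-05 -2.54532872e-04 -9.99999966e-01]] [0.25210145 0.30692001 0.51787391]
```

```bash
python3 -m crank '[{"z":0.05,"fingers":0},{"z":0.04,"x":0.03,"y":0.03,"fingers":0},{"x":0.035,"y":0.05,"fingers":0},{"x":0.035,"y":0.05,"fingers":0},{"x":0.035,"y":0.05,"fingers":0},{"x":0.035,"y":0.05,"fingers":0},{"x":0.035,"y":0.05,"fingers":0},{"x":0.035,"y":0.05,"fingers":0}]'
python3 - <<'E'
from h import *
import cv2
a=arm.capture("top")[130:230,250:350,::-1];b=arm.capture("side")[135:185,210:270,::-1]
print([(d["centre"],round(d["conf"],2)) for c in("top","side") for d in arm.spot_in(c,"dispenser_a_top")])
a=cv2.resize(a,(400,400),interpolation=2);b=cv2.resize(b,(400,333),interpolation=2)
cv2.imwrite("pics/c1.png",np.hstack([a,np.vstack([b,np.zeros((67,400,3),np.uint8)])]))
E
```

```text
[([312.1, 166.2], 0.69), ([235.8, 150.4], 0.6)]schema error: expected keys x, y, z, turn, fingers
```

View pics/c1.png

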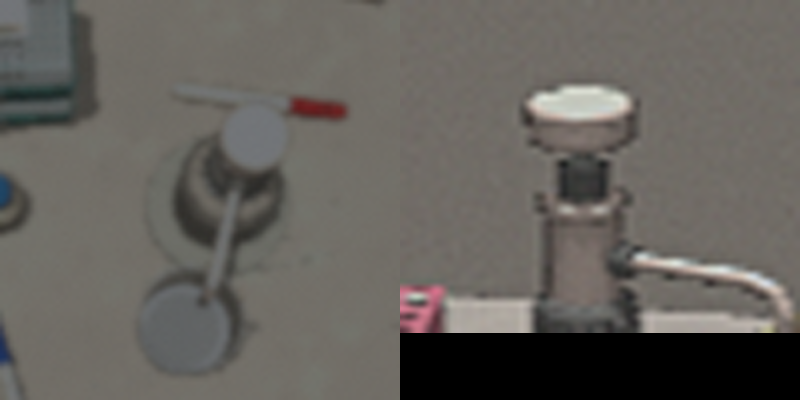

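The move was refused because every key is required. In the crops, the cap's top face is centred at about (313.5,164.2) in the top view and (237.2,150.5) in the side view.

```bash
python3 -m crank '[{"x":0,"y":0,"z":0.05,"turn":0,"fingers":0},{"x":0.03,"y":0.03,"z":0.04,"turn":0,"fingers":0},{"x":0.035,"y":0.05,"z":0,"turn":0,"fingers":0},{"x":0.035,"y":0.05,"z":0,"turn":0,"fingers":0},{"x":0.035,"y":0.05,"z":0,"turn":0,"fingers":0},{"x":0.035,"y":0.05,"z":0,"turn":0,"fingers":0},{"x":0.035,"y":0.05,"z":0,"turn":0,"fingers":0},{"x":0.035,"y":0.05,"z":0,"turn":0,"fingers":0}]'
python3 - <<'E'
from h import *
a=atz("top",(313.4,164.4),.246);b=atz("side",(237.2,150.5),.246);print(a,b)
E
```

```text
time: 1.6
ee_pos: [0.5087, -0.2051, 0.3215]
orientation: [[0.895, 0.446, 0.001], [0.446, -0.895, -0.0], [0.0, 0.001, -1.0]]
ft_force: [0.5, -0.9, 0.1]
opening: -0.002
gripper_force: 0.0
[ 0.5669 -0.0989  0.246 ] [ 0.5621 -0.0853  0.246 ]
```

The side view is weak in y (about 10 mm per pixel), so I take the cap at (0.565, -0.097), mainly from the top view.

```bash
python3 -m crank '[{"x":0.028,"y":0.054,"z":0,"turn":0,"fingers":0},{"x":0.029,"y":0.054,"z":0,"turn":0,"fingers":0},{"x":0,"y":0,"z":-0.03,"turn":0,"fingers":0},{"x":0,"y":0,"z":-0.03,"turn":0,"fingers":0},{"x":0,"y":0,"z":0,"turn":0,"fingers":0}]'
python3 - <<'E'
from h import *
import cv2
a=arm.capture("top")[130:230,250:350,::-1];b=arm.capture("side")[125:185,210:270,::-1]
a=cv2.resize(a,(400,400),interpolation=2);b=cv2.resize(b,(400,400),interpolation=2)
cv2.imwrite("pics/c2.png",np.hstack([a,b]))
E
```

```text
time: 2.22
ee_pos: [0.564, -0.0984, 0.2583]
orientation: [[0.895, 0.447, -0.005], [0.447, -0.895, 0.001], [-0.004, -0.004, -1.0]]
ft_force: [-0.5, -0.6, -0.5]
opening: 0.003
gripper_force: 0.0
```

View pics/c2.png

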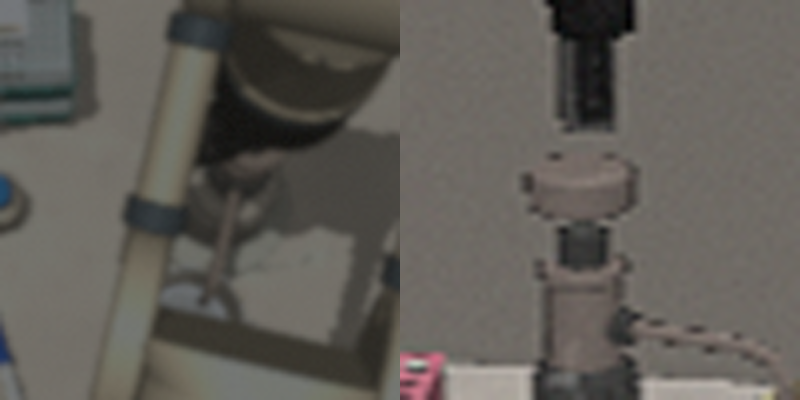

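The side crop shows the fingertips over the cap in column (about 588 against 581 in the crop), with a gap of about 6 px. I'll check depth (y) by using the TCP itself as a reference.

Run:
```python
from h import *
import cv2
p=np.array(arm.observe()["ee_pos"])
for c in("side","top"):
    k=arm.get_calibration(c);W=np.linalg.inv(k["extrinsics"])
    for n,q in(("tcp",p),("capguess",[.565,-.098,.246]),("cap-85",[.562,-.087,.246])):
        v=k["intrinsics"]@(W@[*q,1])[:3];print(c,n,(v[:2]/v[2]).round(1))
print("foot",atz("top",(304.3,182.5),.008))
# bright cap-top blob in first pictures
im=cv2.imread("pics/top0.png",0)[150:180,295:330];print(im[::2,8:30])
```

```text
side tcp [237.3 143. ]
side capguess [237.3 149.1]
side cap-85 [237.4 150.3]
top tcp [314.3 163.7]
top capguess [313.  165.2]
top cap-85 [308.5 166.4]
foot [ 0.5645 -0.0997  0.008 ]
[[105 105 106 106 105 106 108 109 107 108 108 109 109 109 109 110 110 110
  109 111 111 110]
 [112 110 110 110 108 109 107 105 103 103 103 103 107 108 108 109 108 107
  108 110 111 111]
 [109 109 111 113 112 113 113 114 111 111 110 110 110 110 110 111 111 110
  106  94  81  78]
 [ 98  92  88  89  89  93 102 107 110 111 112 111 111 109 108 107 109 110
  105  86  63  54]
 [109 109 106 101 106 109 114 115 116 116 116 115 116 115 115 113 107  96
   85  77  71  65]
 [109 107 104 108 114 115 116 116 116 115 116 116 116 116 115 116 115 112
  108 107 108 105]
 [103  97 103 112 115 116 116 116 116 115 114 116 116 116 114 115 115 115
  111 108 108 109]
 [ 80  84 100 111 115 115 116 116 116 116 116 116 117 115 116 115 117 116
  112 106 108 111]
 [ 75  75  92 109 114 116 115 115 117 115 116 115 116 116 115 116 116 114
  112 107 109 111]
 [ 63  61  71  91 106 113 116 116 116 115 116 115 116 116 117 116 114 112
  109 109 111 112]
 [ 62  62  66  72  82  94 105 110 115 115 115 116 115 114 110 105 100 101
  110 112 113 113]
 [ 63  63  60  60  64  67  70  76  83  90  95  94  89  80  73  70  77  97
  110 113 113 112]
 [ 58  63  62  55  55  58  62  61  58  53  53  51  47  46  52  60  65  78
   99 111 113 112]
 [ 57  54  56  55  62  71  73  68  57  47  46  43  46  55  65  67  63  71
   91 105 111 111]
 [ 77  66  58  66  89  99  88  67  49  46  54  64  72  77  76  75  70  77
   94 104 109 112]]
```

The foot comes out at (0.5645, -0.0997) and the side view has a 1 px offset on the TCP too, so the position holds. Next is the press.

```bash
python3 -m crank '[{"x":0,"y":0,"z":-0.009,"turn":0,"fingers":0},{"x":0,"y":0,"z":-0.006,"turn":0,"fingers":0},{"x":0,"y":0,"z":-0.006,"turn":0,"fingers":0},{"x":0,"y":0,"z":0,"turn":0,"fingers":0}]'
```

```text
time: 2.82
ee_pos: [0.565, -0.0991, 0.2403]
orientation: [[0.895, 0.446, 0.001], [0.446, -0.895, -0.0], [0.0, 0.001, -1.0]]
ft_force: [0.9, -0.9, 1.9]
opening: -0.002
gripper_force: 1.2
```

```bash
python3 -m crank '[{"x":0,"y":0,"z":-0.005,"turn":0,"fingers":0},{"x":0,"y":0,"z":-0.005,"turn":0,"fingers":0},{"x":0,"y":0,"z":0,"turn":0,"fingers":0},{"x":0,"y":0,"z":0,"turn":0,"fingers":0}]'
```

```text
time: 3.32
ee_pos: [0.5651, -0.0991, 0.2332]
orientation: [[0.895, 0.446, 0.004], [0.446, -0.895, -0.001], [0.003, 0.003, -1.0]]
ft_force: [-2.3, -0.8, 11.4]
opening: 0.002
gripper_force: 6.0
```

```bash
python3 -m crank '[{"x":0,"y":0,"z":-0.004,"turn":0,"fingers":0},{"x":0,"y":0,"z":-0.003,"turn":0,"fingers":0},{"x":0,"y":0,"z":0,"turn":0,"fingers":0},{"x":0,"y":0,"z":0,"turn":0,"fingers":0}]'
```

```text
time: 3.82
ee_pos: [0.5652, -0.0991, 0.228]
orientation: [[0.895, 0.446, 0.006], [0.446, -0.895, -0.002], [0.004, 0.004, -1.0]]
ft_force: [-3.5, 0.5, 16.7]
opening: -0.0
gripper_force: 8.8
```

Force is nearly at the second stop. I'll press a little more until it turns firm, then hold.

```bash
python3 -m crank '[{"x":0,"y":0,"z":-0.003,"turn":0,"fingers":0},{"x":0,"y":0,"z":-0.002,"turn":0,"fingers":0},{"x":0,"y":0,"z":0,"turn":0,"fingers":0},{"x":0,"y":0,"z":0,"turn":0,"fingers":0},{"x":0,"y":0,"z":0,"turn":0,"fingers":0},{"x":0,"y":0,"z":0,"turn":0,"fingers":0}]'
```

```text
time: 4.58
ee_pos: [0.5654, -0.0992, 0.2275]
orientation: [[0.895, 0.446, 0.011], [0.446, -0.895, -0.003], [0.008, 0.008, -1.0]]
ft_force: [-9.0, 1.4, 31.7]
opening: 0.004
gripper_force: 16.1
```

At 31.7 N with almost no further travel, it is on the firm stop and held. Now release and retreat.

```bash
python3 -m crank '[{"x":0,"y":0,"z":0.01,"turn":0,"fingers":0},{"x":0,"y":0,"z":0.015,"turn":0,"fingers":0},{"x":0,"y":0,"z":0.03,"turn":0,"fingers":0},{"x":0,"y":0,"z":0.05,"turn":0,"fingers":0},{"x":-0.02,"y":-0.05,"z":0,"turn":0,"fingers":0},{"x":-0.02,"y":-0.05,"z":0,"turn":0,"fingers":0},{"x":-0.02,"y":-0.05,"z":0,"turn":0,"fingers":0},{"x":0,"y":0,"z":0,"turn":0,"fingers":0}]'
python3 - <<'E'
from h import *
import cv2
a=arm.capture("top")[130:230,250:350,::-1];b=arm.capture("side")[135:255,205:325,::-1]
a=cv2.resize(a,(400,400),interpolation=2);b=cv2.resize(b,(400,400),interpolation=2)
cv2.imwrite("pics/c3.png",np.hstack([a,b]))
print([(d["centre"],d["conf"]) for d in arm.spot_in("side","cup_centre")])
E
```

```text
time: 5.58
ee_pos: [0.5034, -0.2518, 0.322]
orientation: [[0.897, 0.442, -0.002], [0.442, -0.897, 0.001], [-0.002, -0.001, -1.0]]
ft_force: [0.0, 0.9, -1.2]
opening: 0.002
gripper_force: 0.0
[([269.9, 224.9], 0.84)]
```

View pics/c3.png

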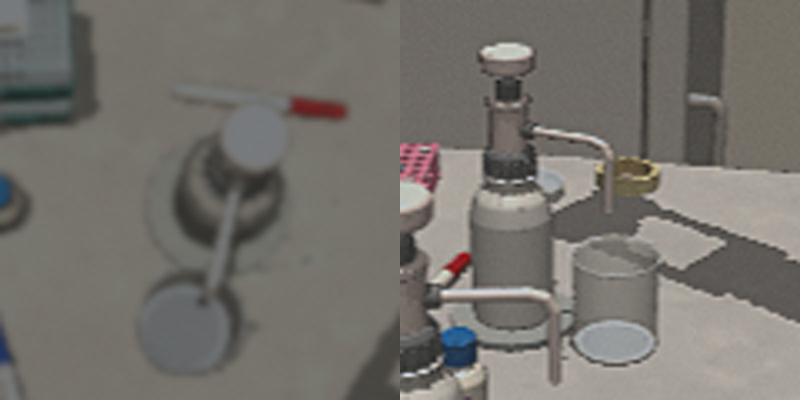

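The cap is back up, at (255,137) in the top crop as before. The cup stands unmoved under the spout, and the hand is clear.

```bash
python3 -c "
from cell import arm
print(arm.job_done())"
```

```text
the job is handed in; nothing more can be done
None
```

The dispenser over the cup got one full stroke: I pressed it to the firm second stop (about 32 N), held it about half a second, and let it rise fully; the cup and the other dispenser were left alone, the hand is clear, and the job is handed in (no verdict was returned).

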